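# Hold the hatch cover flush on the sloped coffee-machine console

## Task

The wiring hatch in the sloped face of the coffee machine's console must be closed for a colleague to screw it down. First clear away the round brush that lies across the face and leave it lying in the shallow tray; then pick up the steel hatch cover by its wooden bar, tilt it to the slope and press it gently (about 10 N) flat against the face, square with the opening and centred over it. Finish while still gripping the cover and pressing it there, and leave everything else on the counter where it is.

Things in the scene. Friction and masses are not known exactly. Their poses are not given: they have to be found in the camera images.
- hatch (a point): Open hatch in the console's sloped cream-white face: a hole 56 mm (x) by 90 mm (y), 25 mm deep. The point is the hole's centre on the outer surface, 55 to 85 mm above the counter. z is the face's outward normal, x runs straight up the slope (away from the robot), y across. The slope differs each time, 14 to 31 degrees from level; it is clamped and does not yield.
- lip (a point): Middle of the lower edge of the sloped face, 59 mm below the hatch's centre along its x; same axes as the hatch. A steel lip 5 mm thick and 8 mm high starts here and runs along the edge. From here the face is 135 mm long up the slope (x) and 190 mm wide (y, +-95 mm); nothing else fixed on it is higher than 3 mm. Under it is a walnut plinth.
- cover_bar (a point): Hatch cover: steel plate 84 mm (x) by 120 mm (y), 4 mm thick, with an upright walnut bar on top, 0.2 kg; at first flat on the counter. Bar: 56 mm long (x), 16 mm thick (y), 36 mm tall, centred. The point is the bar's centre, 22 mm above the plate's underside, 18 mm below the bar's top; z points out of the bar's top. In place its x lies along the hatch's x, either way round.
- brush_mid (a point): Brush: walnut handle with a black bristle end, one straight cylinder 30 mm in diameter, 150 mm long, 70 g, lying on the face against the lip, across the slope, in the cover's way. The point is the cylinder's middle; y is its long axis, bristles (last 35 mm) at +y. It can roll, so x and z may point any way round y.
- tray: The shallow aluminium tray, fixed on the counter: 200 mm (x) by 130 mm (y), walls 25 mm high and 3 mm thick, floor 3 mm thick. The origin is the centre of its underside, z up. The tray and the cover lie on the two sides of the console, in either order.

How it is judged:
By the outcome, as a careful person would: the job done as asked, in the order asked, and still so for the second after the job is handed in, while the arm keeps its last pose, push and grip.
It also fails if it takes over 61 s, if anything falls off the work surface, if the arm or the gripper's body presses on something with over 40 N, if the wrist force passes 120 N, or if a joint passes its speed limit or range.

## Robot

A 6-joint arm with a two-finger parallel gripper is mounted at the origin on the work surface. World frame = base frame: x ahead of the robot, y to its left, z up, the work surface at z = 0. Lengths are in mm, angles in rad, forces in N, time in s.
With the tool pointing down it reaches from about 150 to 775 mm from the base axis. Payload 6.1 kg.
Tool frame: the origin (TCP) lies at the very end of the fingers, on their centre line; the grasp point (between the pads) lies bot.tcp_to_grasp behind it (bot.tcp_to_grasp is the distance from the TCP to the grasp point, in mm); z points along the fingers, y is the line along which they close (so a half turn about z gives the same grasp; the last joint's range is limited). The gripper opens to 85 mm and grips with 20 to 120 N. Pads are 22 mm wide; open, the fingers measure 114 mm over their backs; the gripper's body (76 mm by 85 mm) begins 54 mm behind the grasp point. The pads swing forward as they close: fully open they stand 13 mm farther back than shut.
Start: joints at [-1.231, 0.126, -0.04, 1.405, 0, 1.571], TCP at [174.975, -494.967, 231.295] pointing down, gripper open.
Joint ranges: [-2.72, 2.72], [-0.95, 1.95], [-1.27, 1.35], [-1.78, 2.02], [-1.46, 1.47], [-3.14, 3.14]. Speed limits (rad/s): [2.39, 2.39, 3.01, 3.14, 3.14, 3.14].

## Interface

Orientations are given as a rotation vector (axis times angle).
In Python, from bench import status, get_image, order, models, bot gives the robot as it stands. The module is installed in compiled form; this text tells all that it offers.
- The arm moves only by the tool move_arm, never from a script. Its argument "rows" is a list of rows, each an object with "linear": the shift along the tool's x, y, z in m, a list of three; "yaw": the turn about the tool's z in rad. In form: [{"linear": [dx, dy, dz], "yaw": yaw}, ...]. A call has 1 to 12 rows; each row is the pose to reach, as a shift and turn from the pose commanded when the call began, along the tool's axes at that moment; what a row does not reach only later rows make up. A row lasts 1/8 s, in which the tool goes at most 62.5 mm and 10.7 degrees, less where a joint would pass 70% of its speed; a pose out of reach is approached as far as the arm can. A call with a gripper value outside its range is refused whole. "hand" is the opening, from 0 (shut) to 1 (fully open), set as the call begins (left out, the last holds). The fingers move at their own pace and stop on an object; "newtons" is the grip in N (left out, the last holds). Time passes only in rows, so rows that repeat a pose let the fingers close. It gives the time, the measured TCP pose, the force, the opening and the grip force at its end, in the units of the state.
- status.sense(): the state, without advancing time (a new reading comes with each control period).
- get_image(name): name is "side" or "top"; returns a dict with "color" (480x640x3 uint8, red, green, blue), "fx", "fy", "cx", "cy" (pixels), "position" and "attitude" of the camera in the world. Camera axes: x right, y up, looking along -z (the intrinsics and any distortion apply to the point x, -y, -z); pixel columns grow to the right and rows downward; lengths in mm; the calibration is good to about 2 mm. A picture is of the moment at which its call begins. There is no depth.
- order.close_job(): hands the job in; it is judged then, once.
Trained networks look in a picture, given as the dict that the camera call returned (one of the last four; its "shot" number tells which), for a name from the list of things; names that differ only in an ending like _2 or _b are one class to them, and where a whole thing is asked for, a point or a joint stands for the part that bears it (a point fixed in the world has none). Each returns a list of dicts, best first, with "p" (0 to 1); they miss things now and then, are a little off and sometimes report something else, mostly with a low value. They report only what shows in the picture. A call takes as long as a camera call.
- models.spot_in(picture, thing): "bbox" ([left, top, right, bottom] in pixels, round what is visible of it).
- models.pinpoint(picture, thing): "pixel" ([row, column] in pixels: a listed point, or the origin of a listed thing).
The state is a dict: "time": time; "q": joint angles; "qvel": joint speeds; "effort": joint torques, N m; "position": TCP position; "eef_rot": TCP orientation; "wrist_force": force on the tool from outside, world axes, zero at the start; "torque": the same for the moment, N m; "gripper_width": finger opening in mm; "grip_force": force on a finger pad.
Only numpy, scipy, OpenCV 4.12 (cv2) and the standard library are available. Lean on these libraries where they do the work, as an engineer would, in place of code of your own. Each camera call takes 0.05 s, during which the arm holds its last target. There are 200 camera calls.

## Working session

There is one attempt and no reset: what is moved stays moved. The work goes in short steps, Python scripts to look and compute and a tool call to move; the robot and the scene stay as the last step left them, time stands still between calls to the robot, and variables do not carry over. Pictures are saved under pics/ and viewed, at most 10 in all, crops included, and the job is handed in when it is done.

Besides the shell and the picture viewer there is one more tool, called in YAML: its name, and indented under it one key for each argument. move_arm: Moves the arm, as the interface text tells. Its arguments: {"type":"object","properties":{"rows":{"type":"array"},"hand":{"type":"number"},"newtons":{"type":"number"}},"required":["rows"]}

```bash
mkdir -p pics
cat > h.py <<'E'
import numpy as np, cv2
from scipy.spatial.transform import Rotation as R
from bench import status,get_image,order,models,bot
def ray(im,px):
    r,c=px
    d=np.array([(c-im['cx'])/im['fx'],-(r-im['cy'])/im['fy'],-1.])
    A=rot(im['attitude'])
    d=A@d
    return np.array(im['position'],float),d/np.linalg.norm(d)
def rot(a):
    a=np.array(a,float)
    return a if a.shape==(3,3) else (R.from_rotvec(a).as_matrix() if a.size==3 else R.from_quat(a).as_matrix())
def tri(a,b):
    (p,d),(q,e)=a,b
    s=np.linalg.lstsq(np.c_[d,-e],q-p,rcond=None)[0]
    x,y=p+s[0]*d,q+s[1]*e
    return (x+y)/2,np.linalg.norm(x-y)
def proj(im,P):
    v=rot(im['attitude']).T@(np.asarray(P,float)-im['position'])
    return [im['cy']-im['fy']*v[1]/-v[2], im['cx']+im['fx']*v[0]/-v[2]]
def onz(im,px,z):
    p,d=ray(im,px); return p+d*(z-p[2])/d[2]
E
python3 - <<'E'
from h import *
ims={}
print(status.sense(), bot.tcp_to_grasp)
for n in('side','top'):
    im=ims[n]=get_image(n); cv2.imwrite(f'pics/{n}0.png',im['color'][:,:,::-1])
    print(n,{k:v for k,v in im.items() if k!='color'})
pp={}
for t in('hatch','lip','cover_bar','brush_mid','tray'):
    for n in ims:
        r=models.pinpoint(ims[n],t); print(t,n,[(np.round(x['pixel']),round(x['p'],2)) for x in r[:3]])
        if r: pp[t,n]=ray(ims[n],r[0]['pixel'])
    if (t,'side') in pp and (t,'top') in pp: print(t,tri(pp[t,'side'],pp[t,'top']))
E
```

```text
{'time': 0.0, 'q': array([-1.23099486e+00,  1.26405659e-01, -4.06483247e-02,  1.40537849e+00,
       -4.90713101e-06,  1.57081684e+00]), 'qvel': array([-0.00092491, -0.00031924, -0.00023953,  0.00040196,  0.00070784,
       -0.00016198]), 'effort': array([ 3.41741172e-03, -4.35916042e+01,  3.52922308e+01,  1.73236476e-02,
        1.27694270e-04,  3.99446982e-07]), 'position': array([ 174.8430629 , -494.59098788,  230.49654391]), 'eef_rot': array([-3.09477548e+00, -5.30890397e-01,  4.41951377e-04]), 'wrist_force': array([-0.59462715, -0.37115005, -0.15494443]), 'torque': array([-0.00541209, -0.06507119, -0.00834868]), 'grip_force': 0.0, 'gripper_width': 85.32045773254549} 18.700000000000003
side {'fx': 469.8351449173338, 'fy': 469.8351449173338, 'cx': 315.3237065079837, 'cy': 241.59562382656117, 'position': array([106.82910188, 733.2700507 , 650.59207307]), 'attitude': array([ 0.35561916, -1.24759916, -2.37304929]), 'shot': 1}
top {'fx': 518.1050299661412, 'fy': 518.1050299661412, 'cx': 325.29903611635774, 'cy': 247.6045175189273, 'position': array([ 309.00673588,  -13.93356402, 1138.
[... 278 characters left out ...]
)
lip side [(array([241., 320.]), 0.82)]
lip top [(array([249., 340.]), 0.77)]
lip (array([550.84597549, -50.87315736,  40.5550405 ]), np.float64(2.191781799666812))
cover_bar side [(array([204., 376.]), 0.78)]
cover_bar top [(array([260., 459.]), 0.94)]
cover_bar (array([ 523.47665788, -313.79383813,   14.19693276]), np.float64(4.621932079141619))
brush_mid side [(array([235., 314.]), 0.58)]
brush_mid top [(array([244., 337.]), 0.84)]
brush_mid (array([558.34669044, -43.00083547,  58.27701524]), np.float64(1.6752671012785223))
tray side [(array([367., 249.]), 0.86)]
tray top [(array([274., 186.]), 0.65)]
tray (array([511.23834975, 295.65553315, -13.88294071]), np.float64(5.708431409122252))
```

View pics/top0.png

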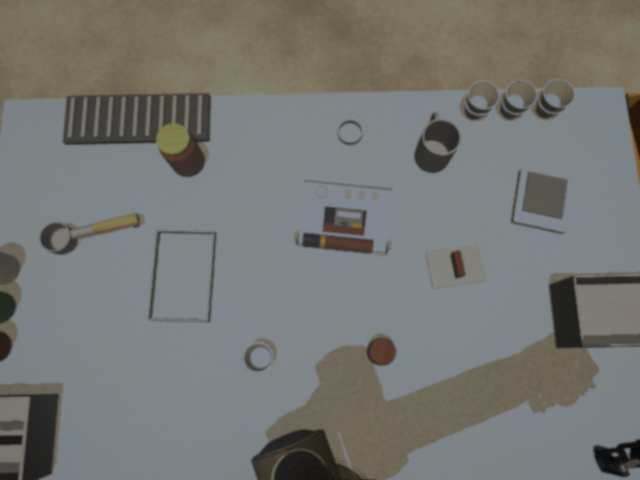

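View pics/side0.png

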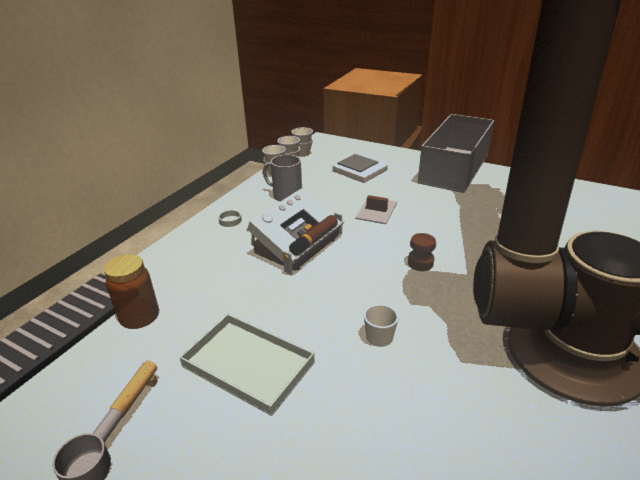

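The pictures show the tray on the left (+y, top view row 275, col 183), the cover on the right (row 263, col 456) and the brush across the lower hatch edge (row 243, col 338), bristles to the left. Zooming in on the console in both views.

Run:
```python
import cv2,numpy as np
t=cv2.imread('pics/top0.png')[170:265,285:405]; s=cv2.imread('pics/side0.png')[180:275,235:355]
f=lambda a:cv2.resize(a,None,fx=6.6,fy=6.3/2*2,interpolation=cv2.INTER_CUBIC)
cv2.imwrite('pics/ct.png',f(t)); cv2.imwrite('pics/cs.png',f(s))
```

```text
(no output)
```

View pics/ct.png

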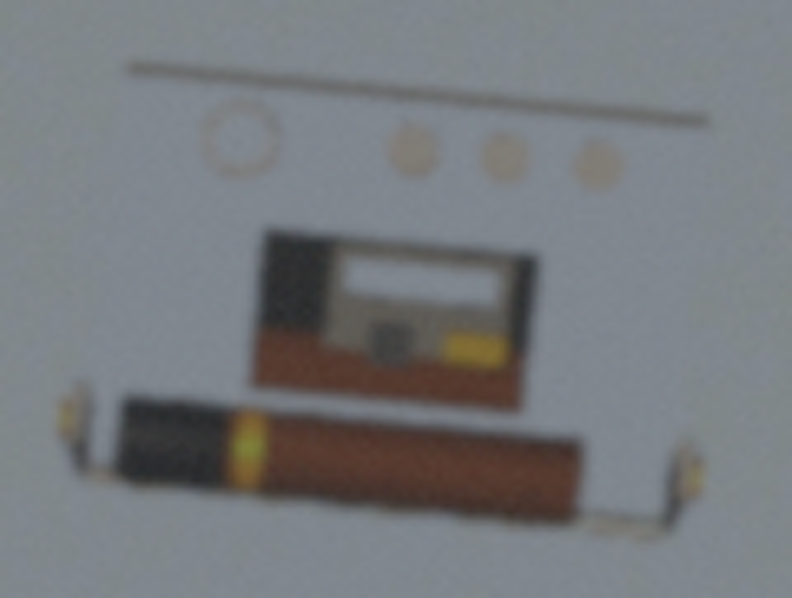

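View pics/cs.png

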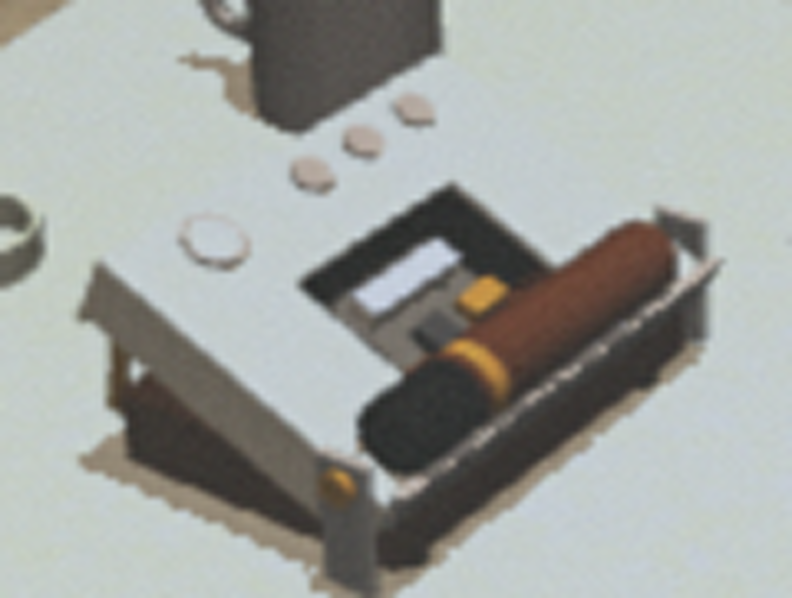

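Top crop: hole corners at crop (265,232), (537,255), (522,410), (252,386); brush axis runs parallel below it. Side crop: upper hole corners at (303,285) and (452,184). I'll fit the hatch pose to these.

```bash
cat >> h.py <<'E'
def Rh(yaw,s): # hatch axes: y across, x up slope
    return R.from_euler('ZY',[yaw,-s]).as_matrix()
def fit(obs,x0):
    from scipy.optimize import least_squares
    f=lambda p:np.concatenate([np.subtract(proj(im,p[:3]+Rh(p[3],p[4])@np.array(P,float)),px) for im,P,px in obs])
    r=least_squares(f,x0,x_scale=[10,10,10,.1,.1]); return r.x,r.fun.reshape(-1,2)
E
python3 - <<'E'
from h import *
T=get_image('top');S=get_image('side')
ct=lambda x,y:[170+(y+.5)/6.3-.5,285+(x+.5)/6.6-.5]
cs=lambda x,y:[180+(y+.5)/6.3-.5,235+(x+.5)/6.6-.5]
obs=[(T,(28,45,0),ct(265,232)),(T,(28,-45,0),ct(537,255)),(T,(-28,-45,0),ct(522,410)),(T,(-28,45,0),ct(252,386)),
(S,(28,45,0),cs(303,285)),(S,(28,-45,0),cs(452,184))]
p,f=fit(obs,[611,-60,67,-.08,.4]); print(p.round(3),np.degrees(p[3:]),f.round(1))
obs+=[(T,(76,95,0),ct(130,68)),(T,(76,-95,0),ct(706,122)),(S,(76,95,0),cs(100,265))]
p,f=fit(obs,p); print(p.round(3),np.degrees(p[3:]),f.round(1))
lip=p[:3]+Rh(p[3],p[4])@[-59,0,0]; print('lip',lip)
# brush ends on cylinder axis
z=lip[2]+22
for z in (55,60,65):
    a=onz(T,ct(120,440),z);b=onz(T,ct(580,478),z);print(z,a,b,(a+b)/2,np.linalg.norm(a-b),np.arctan2(-(a-b)[0],(a-b)[1]))
b=p[:3]+Rh(p[3],p[4])@[-59+20,0,15];print('brush pred',b)
# cover bar, tray
for n,im in(('T',T),('S',S)):
    for t in('cover_bar','tray','brush_mid'):
        for k in('spot_in','pinpoint'):
            r=getattr(models,k)(im,t)
            if r:
                v=r[0].get('bbox',r[0].get('pixel'));print(n,t,np.round(v,1),round(r[0]['p'],2), onz(im,v,{'cover_bar':22,'tray':0,'brush_mid':60}[t]).round() if k=='pinpoint' else '')
E
```

```text
[ 6.09032e+02 -6.11290e+01  6.11920e+01 -1.11000e-01  6.37000e-01] [-6.37043658 36.50809638] [[ 0.3 -0.3]
 [ 0.3  0.5]
 [-0.1  0.2]
 [ 0.1 -0.1]
 [ 0.2 -0.8]
 [-0.3  0.1]]
[ 6.08221e+02 -6.13070e+01  6.49950e+01 -1.19000e-01  4.35000e-01] [-6.80459588 24.89833357] [[-0.6  0.1]
 [-0.4  0.8]
 [ 0.7  0.4]
 [ 0.6 -0.2]
 [ 0.2 -1.5]
 [-0.2 -0.4]
 [ 0.9 -1. ]
 [ 0.5  1.1]
 [-0.1 -0.3]]
lip [555.08140498 -54.96579179  40.15497624]
55 [571.17586293  29.3074239   55.        ] [ 554.46391284 -120.04965949   55.        ] [562.81988789 -45.37111779  55.        ] 150.2891467666939 -0.11142909808092205
60 [569.96651719  29.1079599   60.        ] [ 553.33165676 -119.56016232   60.        ] [561.64908698 -45.22610121  60.        ] 149.5958861208123 -0.11142909808092247
65 [568.75717146  28.90849589  65.        ] [ 552.19940067 -119.07066514   65.        ] [560.47828607 -45.08108462  65.        ] 148.90262547493066 -0.11142909808092295
brush pred [566.82408655 -56.36697712  62.18100877]
T cover_bar [425.9 244.1 484.5 288.7] 0.7 
T cover_bar [264.8 459.2] 0.59 [ 514. -312.   22.]
T tray [150.2 229.5 218.9 322.3] 0.79 
T tray [275.5 185.7] 0.62 [508. 293.   0.]
T brush_mid [301.6 234.9 373.4 252.3] 0.69 
T brush_mid [243.  338.1] 0.57 [560. -46.  60.]
S cover_bar [356.  198.1 398.  224.2] 0.76 
S cover_bar [205.  377.1] 0.58 [ 509. -296.   22.]
S tray [181.2 311.7 315.9 416.4] 0.57 
S tray [364.9 246.5] 0.89 [506. 302.   0.]
S brush_mid [290.8 217.4 338.5 253.9] 0.98 
S brush_mid [233.8 314.6] 0.97 [561. -47.  60.]
```

Run:
```python
import cv2,numpy as np
t=cv2.imread('pics/top0.png')[235:300,415:495]; s=cv2.imread('pics/side0.png')[185:230,345:405]
f=lambda a,w,h:cv2.resize(a,(w,h),interpolation=cv2.INTER_CUBIC)
cv2.imwrite('pics/cov.png',np.hstack([f(t,400,325),cv2.copyMakeBorder(f(s,400,300),0,25,0,0,cv2.BORDER_CONSTANT)]))
```

```text
(no output)
```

View pics/cov.png

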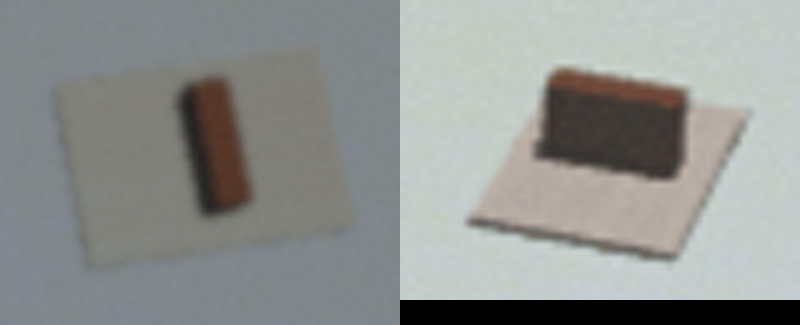

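Hatch ≈ (608,-61,65), yaw ≈ -0.115, slope ≈ 25°. Brush middle ≈ (561,-45,60), yaw -0.111. The cover picture shows the bar upright on the plate, nearly along x, rotated slightly; it lies alone.

```bash
cat >> h.py <<'E'
def go(P,ang=None):
    s=status.sense(); M=R.from_rotvec(s['eef_rot']).as_matrix()
    l=M.T@(np.array(P)-s['position'])/1000
    cur=np.arctan2(M[1,1],M[0,1]); yaw=0 if ang is None else -((ang-cur+np.pi/2)%np.pi-np.pi/2)
    print('lin',l.round(4),'yaw',round(yaw,3),'cur',round(cur,3),'tilt',M[2].round(3))
E
python3 - <<'E'
from h import *
go([561.5,-45,130],-.111)
T=get_image('top')
ps=[onz(T,p,25) for p in([231,158],[233,216],[321,210],[320,150])]
print(np.round(ps)); print(np.mean(ps,0))
def ct(x,y):return [235+(y+.5)/5-.5,415+(x+.5)/5-.5]
# bar top corners z=40 ; plate corners z=4
b=[onz(T,ct(*p),40)for p in([193,80],[222,78],[252,203],[217,213])];print(np.round(b,1),np.mean(b,0))
b=[onz(T,ct(*p),4)for p in([55,88],[318,46],[355,226],[90,268])];print(np.round(b,1),np.mean(b,0))
E
```

```text
lin [ 0.5144 -0.2954  0.1013] yaw -1.12 cur -1.231 tilt [-0.  0. -1.]
[[605. 352.  25.]
 [597. 223.  25.]
 [404. 231.  25.]
 [409. 359.  25.]]
[503.72908242 291.0670645   25.        ]
[[ 542.4 -296.2   40. ]
 [ 543.  -308.9   40. ]
 [ 487.9 -317.4   40. ]
 [ 483.9 -302.1   40. ]] [ 514.28940238 -306.15837922   40.        ]
[[ 547.8 -243.4    4. ]
 [ 564.4 -362.9    4. ]
 [ 482.4 -372.1    4. ]
 [ 466.3 -253.6    4. ]] [ 515.23736581 -307.98915812    4.        ]
```

move_arm:
  rows:
    - {"linear":[0.5144,-0.2954,0.06],"yaw":-1.12}
    - {"linear":[0.5144,-0.2954,0.06],"yaw":-1.12}
    - {"linear":[0.5144,-0.2954,0.06],"yaw":-1.12}
    - {"linear":[0.5144,-0.2954,0.06],"yaw":-1.12}
    - {"linear":[0.5144,-0.2954,0.06],"yaw":-1.12}
    - {"linear":[0.5144,-0.2954,0.1],"yaw":-1.12}
    - {"linear":[0.5144,-0.2954,0.1],"yaw":-1.12}
    - {"linear":[0.5144,-0.2954,0.1],"yaw":-1.12}
    - {"linear":[0.5144,-0.2954,0.1],"yaw":-1.12}
    - {"linear":[0.5144,-0.2954,0.1],"yaw":-1.12}
    - {"linear":[0.5144,-0.2954,0.1],"yaw":-1.12}
    - {"linear":[0.5144,-0.2954,0.1],"yaw":-1.12}
  hand: 0.65
  newtons: 30

```text
time: 2.85
position: [561.1, -45.3, 131.3]
eef_rot: [-2.341, -2.095, 0.001]
wrist_force: [-0.5, 0.1, 0.0]
gripper_width: 55.4
grip_force: 0.0
```

Run:
```python
from h import *
s=status.sense();print(s['time'],s['position'],s['gripper_width'],s['q'])
go([561.5,-45,54],-.111)
```

```text
2.85 [561.10185799 -45.26226003 131.28903699] 55.386121775604224 [-8.03180588e-02  2.15003569e-01 -1.52236095e-01  1.20419265e+00
 -3.32222216e-04  1.60129046e+00]
lin [0.0003 0.0004 0.0773] yaw 0.0 cur -0.111 tilt [-0.    -0.001 -1.   ]
```

move_arm:
  rows:
    - {"linear":[0,0.0003,0.04],"yaw":0}
    - {"linear":[0,0.0003,0.06],"yaw":0}
    - {"linear":[0,0.0003,0.07],"yaw":0}
    - {"linear":[0,0.0003,0.077],"yaw":0}
    - {"linear":[0,0.0003,0.077],"yaw":0}

```text
time: 3.48
position: [561.8, -45.5, 54.7]
eef_rot: [2.342, 2.094, 0.0]
wrist_force: [0.6, 0.1, 0.1]
gripper_width: 55.4
grip_force: 0.0
```

move_arm:
  rows:
    - {"linear":[0,0,0],"yaw":0}
    - {"linear":[0,0,0],"yaw":0}
    - {"linear":[0,0,0],"yaw":0}
    - {"linear":[0,0,0],"yaw":0}
    - {"linear":[0,0,0],"yaw":0}
    - {"linear":[0,0,0],"yaw":0}
  hand: 0
  newtons: 30

```text
time: 4.22
position: [559.9, -44.9, 56.1]
eef_rot: [-2.34, -2.094, 0.003]
wrist_force: [-12.2, 0.1, 14.3]
gripper_width: 28.9
grip_force: 30.3
```

move_arm:
  rows:
    - {"linear":[0,0,-0.003],"yaw":0}
    - {"linear":[0,0,-0.01],"yaw":0}
    - {"linear":[0,0,-0.03],"yaw":0}
    - {"linear":[0,0,-0.05],"yaw":0}
    - {"linear":[0,0,-0.07],"yaw":0}
    - {"linear":[0,0,-0.07],"yaw":0}

```text
time: 4.97
position: [563.3, -45.1, 126.2]
eef_rot: [2.339, 2.093, 0.004]
wrist_force: [0.3, 0.5, -1.7]
gripper_width: 28.6
grip_force: 29.7
```

Run:
```python
from h import *
s=status.sense();print(s['time'],s['position'],s['gripper_width'],s['wrist_force'])
S=get_image('side');c=S['color'][120:320,220:420,::-1];cv2.imwrite('pics/lift.png',cv2.resize(c,(500,500)))
go([505,292,125],np.pi/2-.045)
```

```text
4.975 [563.25854695 -45.11941631 126.15959701] 28.594447949149608 [ 0.30166956  0.51278672 -1.69091904]
lin [ 3.286e-01 -9.450e-02 -3.000e-04] yaw 1.505 cur -0.111 tilt [ 0.     0.002 -1.   ]
```

View pics/lift.png

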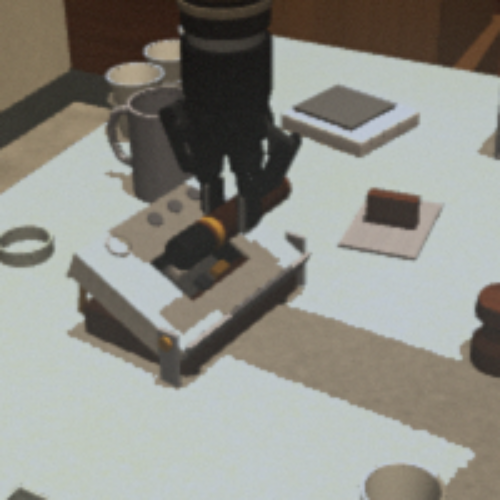

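The brush hangs level in the fingers (crop ~(230,220)), console unmoved. To the tray; yaw taken the other way (−1.637) to keep joint 6 in range.

move_arm:
  rows:
    - {"linear":[0.3286,-0.0945,0],"yaw":-1.637}
    - {"linear":[0.3286,-0.0945,0],"yaw":-1.637}
    - {"linear":[0.3286,-0.0945,0],"yaw":-1.637}
    - {"linear":[0.3286,-0.0945,0],"yaw":-1.637}
    - {"linear":[0.3286,-0.0945,0],"yaw":-1.637}
    - {"linear":[0.3286,-0.0945,0],"yaw":-1.637}
    - {"linear":[0.3286,-0.0945,0],"yaw":-1.637}
    - {"linear":[0.3286,-0.0945,0],"yaw":-1.637}
    - {"linear":[0.3286,-0.0945,0],"yaw":-1.637}
    - {"linear":[0.3286,-0.0945,0.04],"yaw":-1.637}
    - {"linear":[0.3286,-0.0945,0.04],"yaw":-1.637}

```text
time: 6.4
position: [501.8, 290.6, 80.5]
eef_rot: [-0.07, -3.134, 0.006]
wrist_force: [-1.3, -0.6, -0.6]
gripper_width: 29.3
grip_force: 29.8
```

Run:
```python
from h import *
S=get_image('side');T=get_image('top')
a=S['color'][230:450,130:350,::-1];b=T['color'][200:350,120:270,::-1]
cv2.imwrite('pics/tray.png',np.hstack([cv2.resize(a,(400,400)),cv2.resize(b,(400,400))]))
go([505,292,16],np.pi/2-.045)
```

```text
lin [-0.0013  0.0004  0.0679] yaw 0.0 cur 1.526 tilt [ 0.002 -0.001 -1.   ]
```

View pics/tray.png

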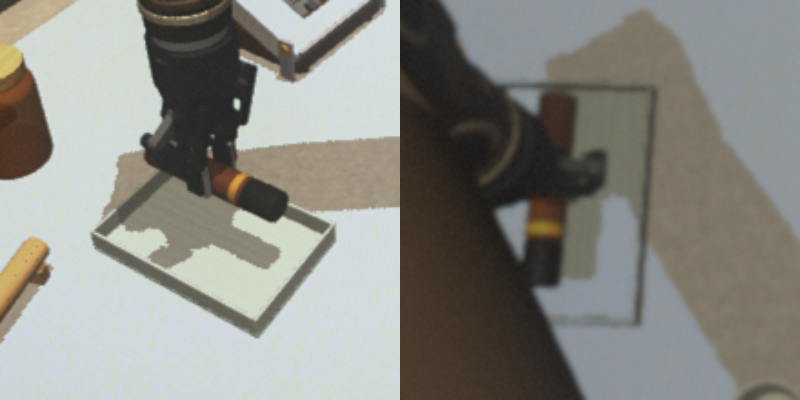

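Both views show the brush above the tray, aligned with its long side, slightly toward the far end; I shift it 10 mm back while lowering.

move_arm:
  rows:
    - {"linear":[0.01,0,0.03],"yaw":0}
    - {"linear":[0.01,0,0.055],"yaw":0}
    - {"linear":[0.01,0,0.063],"yaw":0}
    - {"linear":[0.01,0,0.068],"yaw":0}
    - {"linear":[0.01,0,0.068],"yaw":0}
    - {"linear":[0.01,0,0.068],"yaw":0}

```text
time: 7.25
position: [494.9, 292.8, 17.2]
eef_rot: [0.07, 3.14, 0.001]
wrist_force: [0.1, 0.1, -1.6]
gripper_width: 28.3
grip_force: 29.8
```

move_arm:
  rows:
    - {"linear":[0,0,0.001],"yaw":0}
    - {"linear":[0,0,0.002],"yaw":0}
    - {"linear":[0,0,0.002],"yaw":0}

```text
time: 7.62
position: [494.2, 292.4, 14.2]
eef_rot: [-0.07, -3.141, 0.0]
wrist_force: [-0.1, 0.2, 0.9]
gripper_width: 28.7
grip_force: 29.8
```

move_arm:
  rows:
    - {"linear":[0,0,0],"yaw":0}
    - {"linear":[0,0,0],"yaw":0}
    - {"linear":[0,0,0],"yaw":0}
    - {"linear":[0,0,0],"yaw":0}
    - {"linear":[0,0,0],"yaw":0}
    - {"linear":[0,0,-0.02],"yaw":0}
    - {"linear":[0,0,-0.06],"yaw":0}
    - {"linear":[0,0,-0.11],"yaw":0}
    - {"linear":[0,0,-0.15],"yaw":0}
    - {"linear":[0,0,-0.15],"yaw":0}
  hand: 0.6

```text
time: 8.88
position: [496.0, 293.5, 168.2]
eef_rot: [0.07, 3.135, 0.006]
wrist_force: [0.9, -0.5, -0.6]
gripper_width: 51.3
grip_force: 0.0
```

Run:
```python
from h import *
s=status.sense();print(s['time'],s['position'],s['q'])
S=get_image('side');r=models.pinpoint(S,'brush_mid');print(r[:2])
if r:print(onz(S,r[0]['pixel'],18))
go([515,-307.5,165],np.pi/2+.14)
```

```text
8.875 [496.01976022 293.47117994 168.21684712] [ 5.34248480e-01  2.23421040e-01 -6.01875708e-02  1.28039144e+00
  2.01228514e-05  5.79073917e-01]
[{'pixel': [359.3, 254.2], 'p': 0.87}]
[490.84085824 297.66260627  18.        ]
lin [-0.0474 -0.5985 -0.0009] yaw -0.185 cur 1.526 tilt [-0.001  0.    -1.   ]
```

move_arm:
  rows:
    - {"linear":[-0.0474,-0.5985,0],"yaw":-0.185}
    - {"linear":[-0.0474,-0.5985,0],"yaw":-0.185}
    - {"linear":[-0.0474,-0.5985,0],"yaw":-0.185}
    - {"linear":[-0.0474,-0.5985,0],"yaw":-0.185}
    - {"linear":[-0.0474,-0.5985,0],"yaw":-0.185}
    - {"linear":[-0.0474,-0.5985,0],"yaw":-0.185}
    - {"linear":[-0.0474,-0.5985,0],"yaw":-0.185}
    - {"linear":[-0.0474,-0.5985,0],"yaw":-0.185}
    - {"linear":[-0.0474,-0.5985,0],"yaw":-0.185}
    - {"linear":[-0.0474,-0.5985,0],"yaw":-0.185}
    - {"linear":[-0.0474,-0.5985,0.07],"yaw":-0.185}
    - {"linear":[-0.0474,-0.5985,0.08],"yaw":-0.185}

```text
time: 10.48
position: [511.5, -306.2, 78.7]
eef_rot: [0.218, -3.126, -0.009]
wrist_force: [-0.3, 0.5, 0.7]
gripper_width: 51.1
grip_force: 0.0
```

Run:
```python
from h import *
S=get_image('side');T=get_image('top')
s=status.sense();print(s['time'],s['position'])
cv2.imwrite('pics/T2.png',T['color'][:,:,::-1]);cv2.imwrite('pics/S2.png',S['color'][:,:,::-1])
f=lambda a:cv2.resize(a[:,:,::-1],(400,320),interpolation=cv2.INTER_CUBIC)
a=f(S['color'][190:270,240:340]);b=f(T['color'][175:255,290:390])
c=cv2.resize(T['color'][232:292,415:490,::-1],(350,280));d=cv2.resize(S['color'][170:230,345:420,::-1],(350,280))
m=np.zeros((600,800,3),np.uint8);m[:320,:400]=a;m[:320,400:]=b;m[320:,:350]=c;m[320:,400:750]=d
cv2.imwrite('pics/m2.png',m)
go([515,-307.5,35],np.pi/2+.14)
```

```text
10.575 [ 512.76622777 -306.00867668   81.13760914]
lin [-0.0022 -0.002   0.0461] yaw 0.001 cur 1.711 tilt [ 0.005  0.004 -1.   ]
```

View pics/m2.png

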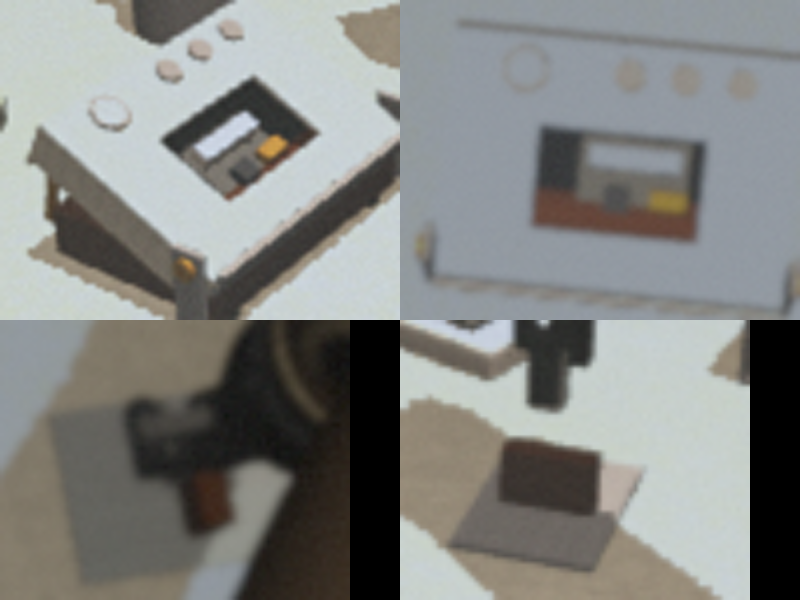

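Side view (4× from row 190, col 240) hole corners: (163,140), (253,76), (320,132), (230,198). Top view (4× from row 175, col 290): (141,126), (305,144), (295,240), (133,225). Face clear. Fingers stand over the bar.

Run:
```python
from h import *
T=get_image('top');S=get_image('side')
ct=lambda x,y:[175+(y+.5)/4-.5,290+(x+.5)/4-.5]
cs=lambda x,y:[190+(y+.5)/4-.5,240+(x+.5)/4-.5]
C=[(28,45,0),(28,-45,0),(-28,-45,0),(-28,45,0)]
ot=[(T,c,ct(*p)) for c,p in zip(C,[(141,126),(305,144),(295,240),(133,225)])]
os=[(S,c,cs(*p)) for c,p in zip(C,[(163,140),(253,76),(320,132),(230,198)])]
F=[(T,(76,95,0),ct(60,22)),(S,(76,95,0),cs(40,128))]
for o in (ot+os,ot+os+F):
    p,f=fit(o,[608,-61,65,-.11,.43]);print(p.round(2),np.degrees(p[3:]).round(2),f.round(1).tolist())
for o in zip(ot,os): print(o[0][1],tri(ray(T,o[0][2]),ray(S,o[1][2])))
for n,im in(('T',T),('S',S)):
  for t in('hatch','lip'):
    r=models.pinpoint(im,t);print(n,t,r[:1])
P=p[:3];print('pred px hatch',proj(T,P),proj(S,P),'lip',proj(T,P+Rh(p[3],p[4])@[-59,0,0]),proj(S,P+Rh(p[3],p[4])@[-59,0,0]))
go([515,-307.5,13],np.pi/2+.14)
```

```text
[ 6.0746e+02 -6.0950e+01  6.6690e+01 -1.2000e-01  4.4000e-01] [-6.76 25.27] [[-0.2, -0.3], [-0.8, 0.7], [0.8, 0.6], [0.7, -0.5], [-0.1, -1.2], [-0.6, -0.0], [-0.1, 0.4], [0.8, -0.0]]
[ 6.0777e+02 -6.1470e+01  6.6170e+01 -1.3000e-01  4.1000e-01] [-7.56 23.23] [[-0.6, 0.2], [-0.7, 1.1], [1.1, 0.6], [0.4, -0.4], [0.1, -1.4], [-0.2, 0.2], [-0.1, 0.7], [0.6, -0.2], [0.6, -0.7], [-0.2, -0.4]]
(28, 45, 0) (array([636.5807445 , -20.24540529,  78.40516657]), np.float64(2.105994587693364))
(28, -45, 0) (array([ 625.89554924, -106.87663603,   78.2924563 ]), np.float64(0.5711906632804067))
(-28, -45, 0) (array([ 578.30142476, -101.7229367 ,   54.85233212]), np.float64(1.2005107359673362))
(-28, 45, 0) (array([588.5666649 , -14.50711735,  56.11425594]), np.float64(0.661479763278518))
T hatch [{'pixel': [223.1, 345.5], 'p': 0.7}]
T lip [{'pixel': [246.3, 341.0], 'p': 0.9}]
S hatch [{'pixel': [222.0, 300.7], 'p': 0.6}]
S lip [{'pixel': [206.3, 377.3], 'p': 0.72}]
pred px hatch [np.float64(220.70016700926027), np.float64(344.5897902318359)] [np.float64(223.55907676463028), np.float64(300.07174588857174)] lip [np.float64(247.56672420783116), np.float64(341.6783484497317)] [np.float64(239.07408901481554), np.float64(318.8342697958742)]
lin [0.0011 0.0005 0.0733] yaw 0.001 cur 1.712 tilt [-0.002 -0.002 -1.   ]
```

move_arm:
  rows:
    - {"linear":[0.001,0,0.03],"yaw":0}
    - {"linear":[0.001,0,0.05],"yaw":0}
    - {"linear":[0.001,0,0.065],"yaw":0}
    - {"linear":[0.001,0,0.073],"yaw":0}
    - {"linear":[0.001,0,0.073],"yaw":0}

```text
time: 11.5
position: [513.9, -307.6, 11.3]
eef_rot: [0.22, -3.134, -0.0]
wrist_force: [-0.2, 0.5, -0.0]
gripper_width: 51.0
grip_force: 0.0
```

move_arm:
  rows:
    - {"linear":[0,0,0],"yaw":0}
    - {"linear":[0,0,0],"yaw":0}
    - {"linear":[0,0,0],"yaw":0}
    - {"linear":[0,0,0],"yaw":0}
    - {"linear":[0,0,0],"yaw":0}
    - {"linear":[0,0,0],"yaw":0}
    - {"linear":[0,0,0],"yaw":0}
  hand: 0
  newtons: 25

```text
time: 12.38
position: [514.4, -308.0, 12.1]
eef_rot: [-0.22, 3.133, -0.001]
wrist_force: [0.3, -0.4, 5.4]
gripper_width: 15.5
grip_force: 26.0
```

move_arm:
  rows:
    - {"linear":[0,0,-0.01],"yaw":0}
    - {"linear":[0,0,-0.04],"yaw":0}
    - {"linear":[0,0,-0.08],"yaw":0}
    - {"linear":[0,0,-0.12],"yaw":0}
    - {"linear":[0,0,-0.12],"yaw":0}

```text
time: 13.0
position: [515.3, -308.7, 134.8]
eef_rot: [-0.22, 3.129, -0.005]
wrist_force: [0.8, 0.6, -1.9]
gripper_width: 15.4
grip_force: 25.0
```

Run:
```python
from h import *
s=status.sense();print(s['time'],s['position'],s['gripper_width'],s['wrist_force'],s['torque'],s['q'])
go([596.3,-59.6,110],np.pi/2-.119)
```

```text
13.0 [ 515.34516551 -308.66016353  134.75683149] 15.408291770942194 [ 0.83882443  0.57844004 -1.94469604] [ 0.00098683 -0.04382314 -0.02442296] [-5.39586530e-01  2.78860374e-01 -6.23319081e-02  1.22396896e+00
 -1.06190377e-04 -6.79801890e-01]
lin [-0.1149  0.2354  0.0244] yaw 0.259 cur 1.711 tilt [-0.004 -0.004 -1.   ]
```

move_arm:
  rows:
    - {"linear":[-0.115,0.2354,0],"yaw":0.259}
    - {"linear":[-0.115,0.2354,0],"yaw":0.259}
    - {"linear":[-0.115,0.2354,0],"yaw":0.259}
    - {"linear":[-0.115,0.2354,0],"yaw":0.259}
    - {"linear":[-0.115,0.2354,0],"yaw":0.259}
    - {"linear":[-0.115,0.2354,0],"yaw":0.259}
    - {"linear":[-0.115,0.2354,0.01],"yaw":0.259}
    - {"linear":[-0.115,0.2354,0.022],"yaw":0.259}
    - {"linear":[-0.115,0.2354,0.022],"yaw":0.259}
    - {"linear":[-0.115,0.2354,0.022],"yaw":0.259}

```text
time: 14.25
position: [594.7, -59.2, 109.2]
eef_rot: [-0.188, -3.136, 0.0]
wrist_force: [0.5, 0.0, -2.6]
gripper_width: 15.6
grip_force: 25.5
```

Run:
```python
from h import *
s=status.sense();print(s['time'],s['position'],s['gripper_width'],s['wrist_force'])
go([596.3,-59.6,98],np.pi/2-.119)
S=get_image('side');T=get_image('top')
m=np.hstack([cv2.resize(S['color'][170:270,240:340,::-1],(400,400),interpolation=cv2.INTER_CUBIC),cv2.resize(T['color'][165:265,290:390,::-1],(400,400),interpolation=cv2.INTER_CUBIC)])
cv2.imwrite('pics/m3.png',m)
```

```text
14.25 [594.65532305 -59.20607706 109.20958549] 15.619560130294321 [ 0.47766941  0.02215425 -2.60843803]
lin [-0.0017 -0.0002  0.0112] yaw -0.001 cur 1.451 tilt [ 0. -0. -1.]
```

View pics/m3.png

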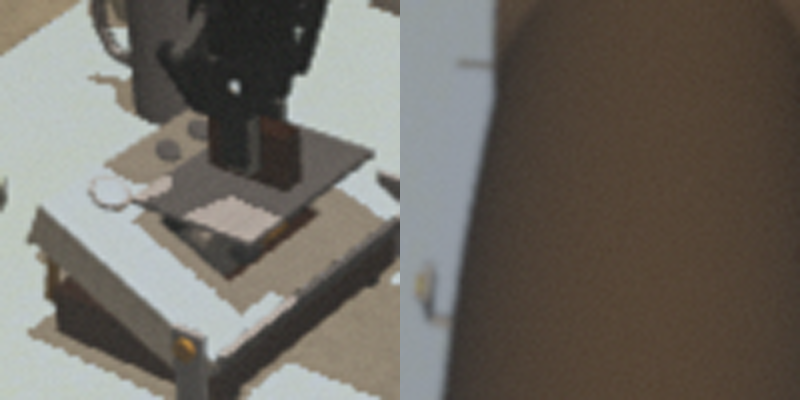

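The cover hangs level over the hatch; side view (4× from row 170, col 240) plate corners at (375,153), (253,243), (137,197). The arm hides it in the top view.

Run:
```python
from h import *
S=get_image('side')
cs=lambda x,y:[170+(y+.5)/4-.5,240+(x+.5)/4-.5]
z=101
a,b,c=[onz(S,cs(*p),z) for p in((375,153),(253,243),(137,197))]
print(a,b,c,'len',np.linalg.norm(a-b),np.linalg.norm(b-c),'centre',(a+c)/2,'yaws',np.arctan2(-(b-a)[0],(b-a)[1]),np.arctan2((c-b)[1],(c-b)[0]))
s=status.sense();print(s['position'])
hc=[onz(S,[190+(y+.5)/4-.5,240+(x+.5)/4-.5],zz) for x,y,zz in((163,140,78.7),(253,76,78.7),(320,132,54.8),(230,198,54.8))]
print(np.round(hc,1),np.mean(hc,0))
```

```text
[ 543.85145841 -108.49604829  101.        ] [558.27287507   7.10277087 101.        ] [640.85587668  -4.48158548 101.        ] len 116.49491083215365 83.39154314394634 centre [592.35366755 -56.48881688 101.        ] yaws -0.12411278526565409 -0.1393659513803178
[595.09533222 -58.80439438 109.73899204]
[[ 635.1  -19.9   78.7]
 [ 625.8 -106.3   78.7]
 [ 577.7 -101.9   54.8]
 [ 589.3  -16.2   54.8]] [606.98709489 -61.05679439  66.75      ]
```

move_arm:
  rows:
    - {"linear":[-0.002,0,0.008],"yaw":0}
    - {"linear":[-0.002,0,0.014],"yaw":0}
    - {"linear":[-0.002,0,0.017],"yaw":0}
    - {"linear":[-0.002,0,0.019],"yaw":0}
    - {"linear":[-0.002,0,0.019],"yaw":0}

```text
time: 15.02
position: [594.9, -58.5, 91.0]
eef_rot: [-0.186, -3.134, -0.0]
wrist_force: [-9.1, 1.3, 9.3]
gripper_width: 15.8
grip_force: 28.1
```

move_arm:
  rows:
    - {"linear":[0,0,0.001],"yaw":0}
    - {"linear":[0,0,0.002],"yaw":0}
    - {"linear":[0,0,0.003],"yaw":0}
    - {"linear":[0,0,0.003],"yaw":0}

```text
time: 15.52
position: [594.4, -58.4, 88.1]
eef_rot: [-0.186, -3.133, -0.0]
wrist_force: [-12.7, 2.6, 10.5]
gripper_width: 15.6
grip_force: 29.1
```

move_arm:
  rows:
    - {"linear":[0,0,0.001],"yaw":0}
    - {"linear":[0,0,0.002],"yaw":0}
    - {"linear":[0,0,0.003],"yaw":0}
    - {"linear":[0,0,0.004],"yaw":0}
    - {"linear":[0,0,0.005],"yaw":0}

```text
time: 16.15
position: [593.7, -58.3, 82.9]
eef_rot: [-0.186, -3.131, -0.0]
wrist_force: [-14.4, 2.3, 12.9]
gripper_width: 15.9
grip_force: 30.5
```

Run:
```python
from h import *
s=status.sense();print(s['position'],s['wrist_force'],s['torque'])
S=get_image('side');cv2.imwrite('pics/S4.png',S['color'][:,:,::-1])
# predicted plate corners if at tilt th with pivot 14 above TCP, 26 above underside
piv=s['position']+[0,0,14]
for th in(0,.15,.25,.35,.445):
    A=Rh(-.119,th);print(th,[np.round((np.array(proj(S,piv+A@np.array([x,y,-22.])))-[170,240])*4).astype(int)[::-1].tolist() for x,y in((-42,-60),(-42,60),(42,60))])
g=cv2.Canny(cv2.resize(S['color'][170:270,240:340],(400,400),interpolation=cv2.INTER_CUBIC),40,100)
# search best tilt/pivot shift by edge overlap along plate's two near edges
D=cv2.distanceTransform(255-g,cv2.DIST_L2,5)
best=[]
for th in np.arange(0,.6,.02):
  for dx in range(-5,6,1):
    A=Rh(-.119,th);pt=[]
    for t in np.linspace(0.05,.95,40):
        pt+= [(-42,-60+120*t),(-42+84*t,60)]
    q=np.array([(np.array(proj(S,piv+A@np.array([x+dx,y,-22.])))-[170,240])*4 for x,y in pt]).round().astype(int).clip(0,399)
    best.append((np.minimum(D[q[:,0],q[:,1]],8).mean(),round(th,2),dx))
print(sorted(best)[:5])
```

```text
[593.67726211 -58.30038878  82.89164582] [-14.4298397    2.26883854  12.86719471] [ 0.2076431   2.47966406 -0.10385509]
0 [[376, 186], [253, 280], [136, 235]]
0.15 [[370, 193], [248, 287], [131, 223]]
0.25 [[366, 197], [244, 291], [129, 216]]
0.35 [[362, 200], [239, 294], [127, 209]]
0.445 [[357, 202], [235, 296], [126, 202]]
[(np.float32(0.98688), np.float64(0.28), -4), (np.float32(1.0593412), np.float64(0.3), -4), (np.float32(1.14938), np.float64(0.26), -4), (np.float32(1.2269187), np.float64(0.32), -4), (np.float32(1.3269575), np.float64(0.24), -4)]
```

Rotation in the grip is working (≈0.28 rad so far). Continuing down.

move_arm:
  rows:
    - {"linear":[0,0,0.001],"yaw":0}
    - {"linear":[0,0,0.002],"yaw":0}
    - {"linear":[0,0,0.003],"yaw":0}
    - {"linear":[0,0,0.004],"yaw":0}

```text
time: 16.7
position: [593.5, -58.3, 78.7]
eef_rot: [-0.186, -3.131, -0.0]
wrist_force: [-14.9, 2.1, 10.9]
gripper_width: 15.7
grip_force: 31.7
```

move_arm:
  rows:
    - {"linear":[0,0,0.001],"yaw":0}
    - {"linear":[0,0,0.002],"yaw":0}
    - {"linear":[0,0,0.002],"yaw":0}

```text
time: 17.08
position: [593.4, -58.3, 76.5]
eef_rot: [-0.186, -3.131, -0.0]
wrist_force: [-14.5, 1.8, 10.4]
gripper_width: 15.6
grip_force: 32.4
```

move_arm:
  rows:
    - {"linear":[0,0,0.001],"yaw":0}
    - {"linear":[0,0,0.002],"yaw":0}
    - {"linear":[0,0,0.002],"yaw":0}

```text
time: 17.45
position: [593.4, -58.3, 74.5]
eef_rot: [-0.186, -3.131, -0.0]
wrist_force: [-15.1, 2.5, 9.4]
gripper_width: 15.5
grip_force: 33.1
```

move_arm:
  rows:
    - {"linear":[0,0,0.001],"yaw":0}
    - {"linear":[0,0,0.001],"yaw":0}

```text
time: 17.7
position: [593.5, -58.3, 74.3]
eef_rot: [-0.186, -3.131, -0.0]
wrist_force: [-16.0, 3.1, 14.3]
gripper_width: 15.3
grip_force: 33.8
```

```bash
cat >> h.py <<'E'
H=np.array([607.2,-61,66.7])
def cov(S,yaw=-.119,th=.445):
    from scipy.optimize import minimize
    k=6; im=cv2.resize(S['color'][180:270,240:345],None,fx=k,fy=k,interpolation=cv2.INTER_CUBIC)
    D=cv2.distanceTransform(255-cv2.Canny(im,40,100),cv2.DIST_L2,5)
    def c(p,w=1):
        A=Rh(yaw+p[3],th+p[4]); q=[]
        for t in np.linspace(.03,.97,50):
            for x,y in((-42,-60+120*t),(-42+84*t,60)):
                q.append((np.array(proj(S,H+A@np.array([x+p[0],y+p[1],4+p[2]])))-[180,240]+.5)*k-.5)
        q=np.float32(q); d=cv2.remap(D,q[:,1].copy(),q[:,0].copy(),cv2.INTER_LINEAR)
        return np.minimum(d,15).mean()+.3*(p[2]/1)**2*w+ .3*(p[3]/.03)**2+.3*(p[4]/.05)**2
    rs=[]
    for a in(-8,-4,0,4):
        for b in(-3,0,3):
            r=minimize(c,[a,b,0,0,0],method='Nelder-Mead',options=dict(initial_simplex=np.array([[a,b,0,0,0]]*6)+np.vstack([np.zeros(5),np.diag([2,2,1,.02,.03])]),maxiter=300)); rs.append((r.fun,r.x))
    rs.sort(key=lambda r:r[0]); return rs[:3]
E
python3 - <<'E'
from h import *
S=get_image('side');cv2.imwrite('pics/S5.png',S['color'][:,:,::-1])
for r in cov(S): print(round(r[0],2),r[1].round(3))
s=status.sense();print(s['position'],s['wrist_force'],s['torque'])
E
```

```text
5.42 [-3.294  4.154 -0.078 -0.006  0.007]
5.45 [-2.785  4.609  0.127  0.005  0.018]
5.55 [-6.263e+00  4.144e+00 -1.000e-01 -3.000e-03  1.100e-02]
[593.46700848 -58.26310636  74.27850612] [-16.23222328   2.88193106  15.17051983] [ 0.23549207  2.76319962 -0.19988175]
```

Run:
```python
from h import *
S=get_image('side')
k=7;r0,c0=188,248
im=cv2.resize(S['color'][r0:r0+84,c0:c0+112,::-1],None,fx=k,fy=k,interpolation=cv2.INTER_CUBIC)
im=cv2.convertScaleAbs(im,alpha=1.3,beta=20)
A=Rh(-.119,.445)
for x,y in((-42,-60),(-42,60),(42,60),(42,-60)):
    q=(np.array(proj(S,H+A@np.array([x,y,4.])))-[r0,c0]+.5)*k-.5;print(x,y,q[::-1].round())
    cv2.drawMarker(im,tuple(int(v) for v in q[::-1].round()),(0,255,0),cv2.MARKER_CROSS,12,1)
cv2.imwrite('pics/m5.png',im)
```

```text
-42 -60 [567. 244.]
-42 60 [354. 409.]
42 60 [165. 244.]
42 -60 [388.  93.]
```

View pics/m5.png

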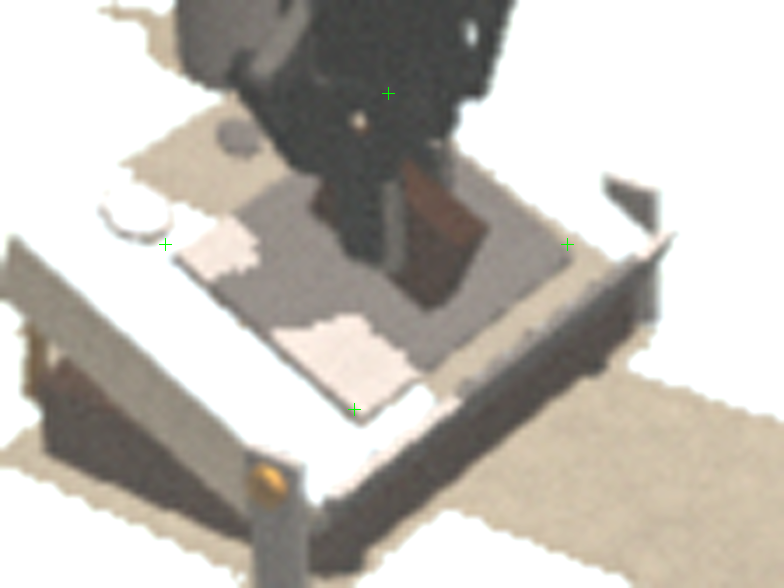

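The last picture shows the plate lying flat on the face. Its corners sit at about (360,413), (173,256), (572,258) against ideal (354,409), (165,244), (567,244), so it is ≈4 mm too low on the slope and 1.5 mm too far +y. The TCP readings agree. I'll lift along the normal, correct and press again.

move_arm:
  rows:
    - {"linear":[0.001,0,-0.004],"yaw":0}
    - {"linear":[0.002,0,-0.008],"yaw":0}
    - {"linear":[0.002,0,-0.01],"yaw":0}
    - {"linear":[0.002,0,-0.01],"yaw":0}
    - {"linear":[0.002,0,-0.01],"yaw":0}

```text
time: 18.42
position: [594.8, -58.6, 83.0]
eef_rot: [-0.186, -3.136, -0.0]
wrist_force: [-0.8, 1.2, -3.2]
gripper_width: 15.7
grip_force: 31.3
```

Run:
```python
from h import *
s=status.sense();print(s['time'],s['position'],s['gripper_width'],s['wrist_force'],s['torque'])
go([596.9-2.15,-60.2+.26,76+4.5],np.pi/2-.119)
```

```text
18.425 [594.84385386 -58.55360698  83.00900436] 15.743968656993887 [-0.78412057  1.16294377 -3.19808949] [-0.0030879  -0.00147908 -0.03250402]
lin [-0.0001 -0.0014  0.0025] yaw 0.0 cur 1.452 tilt [ 0.  0. -1.]
```

move_arm:
  rows:
    - {"linear":[0,-0.0014,0.002],"yaw":0}
    - {"linear":[0,-0.0014,0.0025],"yaw":0}
    - {"linear":[-0.001,-0.0014,0.0045],"yaw":0}
    - {"linear":[-0.0017,-0.0014,0.006],"yaw":0}
    - {"linear":[-0.0017,-0.0014,0.006],"yaw":0}
    - {"linear":[-0.0017,-0.0014,0.006],"yaw":0}

```text
time: 19.18
position: [596.4, -60.1, 77.3]
eef_rot: [0.186, 3.136, -0.0]
wrist_force: [-0.5, -0.2, -3.2]
gripper_width: 15.4
grip_force: 31.3
```

move_arm:
  rows:
    - {"linear":[-0.0003,0,0.0006],"yaw":0}
    - {"linear":[-0.0006,0,0.0013],"yaw":0}
    - {"linear":[-0.0006,0,0.0013],"yaw":0}
    - {"linear":[-0.0006,0,0.0013],"yaw":0}

```text
time: 19.68
position: [596.9, -60.2, 76.2]
eef_rot: [0.186, 3.136, 0.0]
wrist_force: [-0.6, -0.1, -0.4]
gripper_width: 15.7
grip_force: 31.6
```

move_arm:
  rows:
    - {"linear":[-0.0002,0,0.0005],"yaw":0}
    - {"linear":[-0.0002,0,0.0005],"yaw":0}
    - {"linear":[-0.0002,0,0.0005],"yaw":0}

```text
time: 20.05
position: [597.0, -60.2, 76.1]
eef_rot: [0.186, 3.136, 0.0]
wrist_force: [-3.9, 0.9, 5.0]
gripper_width: 15.5
grip_force: 32.3
```

move_arm:
  rows:
    - {"linear":[-0.0001,0,0.0002],"yaw":0}
    - {"linear":[-0.0001,0,0.0002],"yaw":0}
    - {"linear":[-0.0001,0,0.0002],"yaw":0}

```text
time: 20.42
position: [597.0, -60.2, 76.1]
eef_rot: [0.187, 3.136, 0.0]
wrist_force: [-5.1, 1.6, 6.8]
gripper_width: 15.4
grip_force: 32.6
```

Run:
```python
from h import *
S=get_image('side');s=status.sense();print(s['time'],s['position'],s['wrist_force'],s['torque'],s['grip_force'])
k=8;up=lambda a:cv2.resize(a,None,fx=k,fy=k,interpolation=cv2.INTER_CUBIC)
a=up(cv2.imread('pics/S5.png')[:,:,::-1][180:270,240:345]);b=up(S['color'][180:270,240:345])
for n,(x,y) in {'near':(360,413),'left':(173,256),'right':(572,258),'bar':(470,240)}.items():
    c,r=int((248+x/7-240)*k),int((188+y/7-180)*k);w=40
    m=cv2.matchTemplate(b[r-w-40:r+w+40,c-w-40:c+w+40],a[r-w:r+w,c-w:c+w],cv2.TM_CCOEFF_NORMED)
    _,v,_,l=cv2.minMaxLoc(m);print(n,v,(np.array(l)-40)*7/k)
for n,im in(('b',S),): print(models.pinpoint(im,'brush_mid')[:1])
r=models.pinpoint(S,'cover_bar')[:1];print(r)
```

```text
20.475 [597.03874912 -60.15999402  76.11937412] [-4.30700233  1.51914167  5.85480243] [ 0.02546831  1.00990247 -0.05080094] 32.60192334651947
near 0.958856999874115 [-4.375 -8.75 ]
left 0.8917985558509827 [ 0.875 -2.625]
right 0.9638252854347229 [-5.25 -8.75]
bar 0.9926902651786804 [ -7.  -10.5]
[{'pixel': [358.4, 253.7], 'p': 0.75}]
[{'pixel': [220.5, 302.4], 'p': 0.93}]
```

```bash
python3 -c "
from h import *
print(order.close_job())"
```

```text
the job is handed in; nothing more can be done
None
```

Job handed in at about 20.5 s: the brush lies in the tray. The arm is still gripping the hatch cover and pressing it flat on the sloped face at about 10 N, centred over the opening to within about 1–2 mm by camera and arm-position estimates (no picture viewed after the final correction).

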